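# Dock the food-temperature logger behind its sprung flap

## Robot

A 7-joint arm with a two-finger parallel gripper is mounted at the origin on the work surface. World frame = base frame: x ahead of the robot, y to its left, z up, the work surface at z = 0. Lengths are in mm, angles in rad, forces in N, time in s.
With the tool pointing down it reaches from about 350 to 900 mm from the base axis. Payload 7.2 kg.
Tool frame: the origin (TCP) lies at the very end of the fingers, on their centre line; the grasp point (between the pads) lies 19 mm behind it (grasp_offset is the distance from the TCP to the grasp point, in mm); z points along the fingers, x is the direction in which the jaws open and shut, and the axes are right-handed (so a half turn about z gives the same grasp; the last joint's range is limited). The gripper opens to 88 mm and grips with 3 to 60 N. Pads are 20 mm wide; open, the fingers measure 115 mm over their backs; the gripper's body (75 mm by 178 mm) begins 61 mm behind the grasp point.
Start: joints at [1.109, 0.411, -0.013, 1.596, 0.006, 1.134, -0.082], TCP at [239.802, -577.17, 196.253] pointing down, gripper open.
Joint ranges: [-2.95, 2.95], [-0.29, 1.99], [-1.47, 1.44], [0.14, 2.54], [-1.03, 4.17], [0.13, 1.85], [-2.86, 2.86]. Speed limits (rad/s): [2.39, 2.39, 3.01, 3.01, 3.14, 3.14, 3.14].

## Interface

Orientations are given as a rotation vector (axis times angle).
In Python, from plant import sense, snapshot, finish_job, grasp_offset gives the robot as it stands.
- The arm moves only by the tool step_arm, never from a script. Its argument "steps" is a list of rows, each an object of numbers: "x", "y", "z": the shift along the tool's x, y, z as a fraction of full scale; "yaw": the turn about the tool's z as a fraction of full scale. In form: [{"x": .., "y": .., "z": .., "yaw": ..}, ...]. A call has 1 to 8 rows; each row is the pose to reach, as a shift and turn from the pose commanded when the call began, along the tool's axes at that moment; what a row does not reach only later rows make up. Full scale, the value 1, is 80 mm for a shift and 0.5 rad for a turn. A row lasts 1/8 s, in which the tool goes at most 62.5 mm and 10.7 degrees, less where a joint would pass 70% of its speed; a pose out of reach is approached as far as the arm can. A call with a number of a shift or a turn outside -1 to 1 is refused whole. A call with a gripper value outside its range is refused whole. "jaw" is the closure, from -1 (fully open) to 1 (shut), so that 0 is half open, set as the call begins (left out, the last holds). The fingers move at their own pace and stop on an object; "grip_force" is the grip in N (left out, the last holds). Time passes only in rows, so rows that repeat a pose let the fingers close. It gives the time, the measured TCP pose, the force and the opening at its end, in the units of the state.
- sense(): the state, without advancing time (a new reading comes with each control period).
- snapshot(name): name is "side" or "top" or "wrist"; returns a dict with "img" (420x560x3 uint8, red, green, blue), "fx", "fy", "cx", "cy" (pixels), "world_from_camera" (4x4, takes a point from camera to world coordinates). Camera axes: x right, y down, z forward; pixel columns grow to the right and rows downward; lengths in mm; the calibration is good to about 2 mm. The wrist camera is an equidistant fisheye: a pixel r from the principal point sees the ray r / f radians off the axis. A picture is of the moment at which its call begins. There is no depth.
- finish_job(): hands the job in, once; it reports no verdict.
The state is a dict: "clock": time; "q": joint angles; "qd": joint speeds; "joint_efforts": joint torques, N m; "tool_pos": TCP position; "orientation": TCP orientation; "contact_force": force on the tool from outside, world axes, zero at the start; "torque": the same for the moment, N m; "gripper_width": opening from 0.0 (shut) to 1.0 (fully open).
Only numpy, scipy, OpenCV 4.12 (cv2) and the standard library are available. Lean on these libraries where they do the work, as an engineer would, in place of code of your own. Each camera call takes 0.05 s, during which the arm holds its last target. There are 200 camera calls.

## Task

Take the temperature logger out of its stand and put it upright, foot first, into the reader dock: push the sprung flap open with it, keep the flap open while you lower the logger into the channel, and press it gently down until the stiff cradle underneath is fully home on its stop. Then draw out so that the flap swings completely shut over it. Do not drop or force anything, and leave the milk cartons and the cup where they are.

Things in the scene. Friction and masses are not known exactly. Their poses are not given: they have to be found in the camera images.
- logger_center (a point): centre (half-way up) of the temperature logger: loose plain white upright bar, 16 (x) x 24 (y) x 100 mm (z), about 90 g, steel foot 10 x 18 x 6 mm below, flat top. Starts upright in the stand, its top 78 mm clear of the stand's top; grip it across its 24 mm width (along its y) near the top. A half turn about z fits as well.
- stand_top (a point): centre of the top face of the logger stand: fixed bare-metal block 75 (x) x 95 (y) x 30 mm with a 22 mm deep pocket, 1.5 mm clearance all round, holding the logger with its axes parallel to the stand's
- dock_mouth (a point): point on the reader dock's top face, straight above the channel for the logger; dock axes, z up. The mouth, covered by the flap, runs from 16 mm on its -x side to 26 mm on its +x side and 53 mm to both sides along y. Below is an open chamber of that plan, with room for fingers, to 75 mm below the top face.
- dock: the reader dock with flap and cradle: fixed grey box 130 (x) x 156 (y) x 160 mm tall; origin at the centre of its underside, 160 mm below and 6 mm to the dock's +x side of dock_mouth. More than 22 N on the dock, its flap or its cradle is too much.
- flap (a joint): angle of the steel flap (40 x 104 x 3 mm), hinged along the mouth's +x edge: 0 = shut, flush with the dock's top; grows as it swings down into the chamber, to 1.4. A spring drives it shut: 0.5 N at its free edge when shut, 1.6 N when open. Its edge rides on what goes in; it shuts only when the logger's top is 38 mm or more below the dock's top and nothing else is in the mouth.
- cradle (a joint): how far the cradle is pushed down: 0 = up, 0.030 = on its stop. Stiff: about 5 N all the way, more if pressed askew: ease off and press again if it binds; stays where left, carries the logger. Height unknown, differs each time: the foot meets it 110 to 120 mm below the dock's top (logger's top 10 to 20 mm below; 40 to 50 mm when home). Feel for it. Shut fingers can press on the logger's top.
- carton_a: gable-top milk carton, 57 x 57 x 107 mm tall, 0.25 kg, bystander; origin at the centre of its underside
- carton_b: second milk carton, the same, bystander
- cup: white plastic cup, 72 mm across, 85 mm tall, bystander; origin at the centre of its underside
- channel (a point): centre of the narrow channel's upper end, 82 mm straight below dock_mouth, inside the dock: upright hole 19 (x) x 27 (y) mm, parallel to the dock's axes, so the logger fits with 1.5 mm clearance all round. 45 degree lead-ins about 6 mm wide lie round it. The cradle lies near its bottom.
- flap_edge (a point): middle of the flap's free edge (upper face); on the -x side of the mouth when shut
Things that resemble listed ones, but are neither listed nor needed, are in the scene too. Of the things like the part that bears stand_top, leave any that is green, orange or purple; of the rest the larger one is meant.

How it is judged:
By the outcome, as a careful person would: the job done as asked, in the order asked, and still so for the second after the job is handed in, with the robot touching nothing.
It also fails if it takes over 72 s, if anything falls off the work surface, if the arm or the gripper's body presses on something with over 40 N, if the wrist force passes 120 N, or if a joint passes its speed limit or range.

## Working session

There is one attempt and no reset: what is moved stays moved. The work goes in short steps, Python scripts to look and compute and a tool call to move; the robot and the scene stay as the last step left them, time stands still between calls to the robot, and variables do not carry over. Pictures are saved under pics/ and viewed, about 8 in all and at most 12, crops included, and the job is handed in when it is done.

Besides the shell and the picture viewer there is one more tool, called after "Emit:" as a command line: name --argument value ..., lists and objects as JSON in quotes. step_arm: Moves the arm, as the interface text tells. Its arguments: {"type":"object","properties":{"steps":{"type":"array","items":{"type":"object","properties":{"x":{"type":"number"},"y":{"type":"number"},"z":{"type":"number"},"yaw":{"type":"number"}}}},"jaw":{"type":"number"},"grip_force":{"type":"number"}},"required":["steps"]}

```bash
mkdir -p pics; ls
cat > h.py <<'E'
import numpy as np, cv2, pickle
from scipy.spatial.transform import Rotation as R
from plant import sense, snapshot, finish_job, grasp_offset
def snap(n,f):
    s=snapshot(n); cv2.imwrite(f'pics/{f}.png',cv2.cvtColor(s['img'],cv2.COLOR_RGB2BGR)); pickle.dump(s,open(f'pics/{f}.pkl','wb')); return s
def load(f): return pickle.load(open(f'pics/{f}.pkl','rb'))
def ray(s,u,v,fish=False):
    T=np.array(s['world_from_camera']); a=(u-s['cx'])/s['fx']; b=(v-s['cy'])/s['fy']
    if fish:
        r=np.hypot(a,b); k=np.sin(r)/r if r>1e-9 else 1; d=np.array([a*k,b*k,np.cos(r)])
    else: d=np.array([a,b,1.])
    return T[:3,3],T[:3,:3]@d
def atz(s,u,v,z,fish=False):
    o,d=ray(s,u,v,fish); return o+d*(z-o[2])/d[2]
def proj(s,p,fish=False):
    T=np.array(s['world_from_camera']); c=T[:3,:3].T@(np.array(p)-T[:3,3])
    if fish:
        h=np.hypot(c[0],c[1]); th=np.arctan2(h,c[2]); return s['cx']+s['fx']*th*c[0]/h, s['cy']+s['fy']*th*c[1]/h
    return s['cx']+s['fx']*c[0]/c[2], s['cy']+s['fy']*c[1]/c[2]
E
python3 - <<'E'
from h import *
for n in('top','side','wrist'):
    s=snap(n,n+'0'); print(n,s['fx'],s['cx'],s['cy'],np.round(s['world_from_camera'],3).tolist())
a=[cv2.imread(f'pics/{n}0.png') for n in('top','side')]
cv2.imwrite('pics/both.png',cv2.resize(np.hstack(a),(800,300)))
st=sense();print(st['tool_pos'],st['orientation'],st['contact_force'],st['clock'],grasp_offset)
E
```

```text
pics
top 389.24586057450057 286.9202256907917 213.05400944438188 [[0.02, -0.98, 0.197, 399.481], [-0.999, -0.026, -0.027, -43.906], [0.032, -0.197, -0.98, 967.587], [0.0, 0.0, 0.0, 1.0]]
side 505.27418644718983 281.2445490552186 211.09875259578948 [[-0.946, -0.251, 0.205, 378.618], [-0.324, 0.725, -0.607, 572.584], [0.004, -0.641, -0.768, 933.933], [0.0, 0.0, 0.0, 1.0]]
wrist 325.19226210127806 279.19629169394426 207.12138496690815 [[0.383, -0.886, -0.262, 310.832], [-0.924, -0.368, -0.106, -547.932], [-0.002, 0.283, -0.959, 383.535], [0.0, 0.0, 0.0, 1.0]]
[ 239.61233503 -576.8034093   195.59358905] [-2.61263477e+00  1.74355804e+00  1.69202762e-03] [0.22183347 0.10278538 0.84750628] 0.15 18.700000000000003
```

View pics/top0.png

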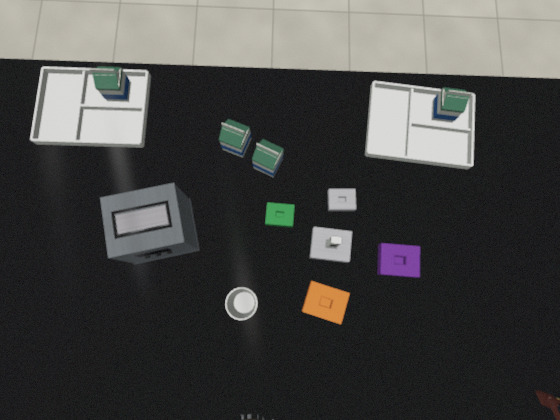

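View pics/side0.png

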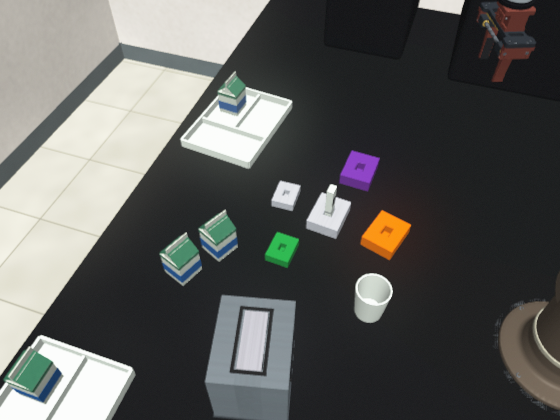

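Top view candidates: stand with logger at (331,244), bare metal and larger. Lookalikes are the small bare block (342,199), green (280,214), orange (326,302) and purple (400,260). I choose (331,244). The dock is at (148,222), cartons at (235,138) and (267,158), and the cup at (241,304).

Run:
```python
from h import *
t=cv2.imread('pics/top0.png'); s=cv2.imread('pics/side0.png')
f=lambda im,x,y,w,h,k: cv2.resize(im[y:y+h,x:x+w],(w*k,h*k),interpolation=cv2.INTER_CUBIC)
A=f(t,100,180,100,90,4); B=f(t,302,220,60,50,6)[:300,:360]
C=f(s,205,290,100,60,4); D=f(s,300,180,60,60,6)[:240]
out=np.zeros((600,760,3),np.uint8); out[:360,:400]=A; out[:300,400:760]=B; out[360:600,:400]=C; out[300:540,400:760]=D
cv2.imwrite('pics/crop.png',out)
```

```text
(no output)
```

View pics/crop.png

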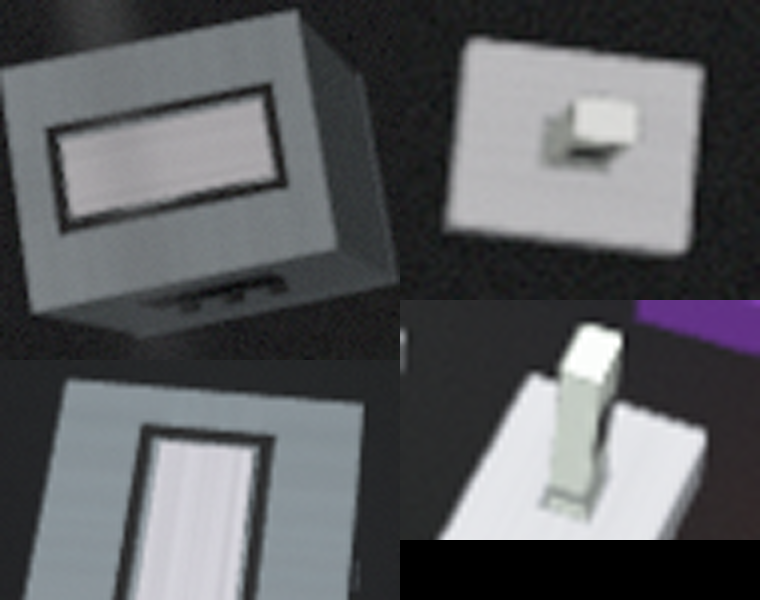

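The close crop confirms the logger stands in the bare-metal larger block. The dock's top corners and flap are clear, but I can't tell which side is the hinge yet.

```bash
cat >> h.py <<'E'
def rect(P,w,h):
    # fit centre & yaw; P ordered; returns centre, yaw of long axis dir, sizes
    P=np.array(P)[:,:2]; c=P.mean(0); e1=(P[1]-P[0]+P[2]-P[3])/2; e2=(P[3]-P[0]+P[2]-P[1])/2
    return c,np.linalg.norm(e1),np.degrees(np.arctan2(e1[1],e1[0])),np.linalg.norm(e2),np.degrees(np.arctan2(e2[1],e2[0]))
E
python3 - <<'E'
from h import *
t=load('top0')
def go(n,px,z,off,k):
    P=[atz(t,off[0]+u/k,off[1]+v/k,z) for u,v in px]; print(n,[np.round(x,1) for x in rect(P,0,0)])
go('dock',[(3,70),(298,12),(335,250),(33,313)],160,(100,180),4)
go('mouth',[(46,130),(272,85),(287,185),(62,234)],160,(100,180),4)
go('flap',[(58,137),(265,98),(277,180),(67,219)],160,(100,180),4)
go('stand',[(67,40),(303,65),(288,253),(45,228)],30,(302,220),6)
go('loggertop',[(172,99),(237,102),(231,147),(168,142)],108,(302,220),6)
for n,p in dict(ca=(235,135),cb=(268,155)).items(): print(n,np.round(atz(t,*p,95),0))
print('cup',np.round(atz(t,241,303,85),0))
st=sense(); r=R.from_rotvec(st['orientation']); print(np.round(r.as_matrix(),3))
E
```

```text
dock [array([539.6, 235.7]), np.float64(155.0), np.float64(-76.6), np.float64(129.9), np.float64(-167.1)]
mouth [array([540.2, 236.1]), np.float64(117.2), np.float64(-76.2), np.float64(55.3), np.float64(-166.4)]
flap [array([540.1, 236.2]), np.float64(108.1), np.float64(-77.5), np.float64(44.2), np.float64(-167.7)]
stand [array([ 513.8, -179.1]), np.float64(97.6), np.float64(-94.6), np.float64(76.9), np.float64(174.3)]
loggertop [array([ 513.2, -177.6]), np.float64(23.9), np.float64(-92.2), np.float64(16.6), np.float64(173.3)]
ca [761.  59.  95.]
cb [713. -21.  95.]
cup [372.  29.  85.]
[[ 0.384 -0.923 -0.001]
 [-0.923 -0.384  0.001]
 [-0.001  0.    -1.   ]]
```

Emit:
step_arm --steps '[{"x": -0.33, "y": -0.5, "z": 0, "yaw": 0}, {"x": -0.66, "y": -1, "z": 0, "yaw": 0}]' --jaw -0.2 --grip_force 30

```text
clock: 0.4
tool_pos: [293.6, -496.8, 195.7]
orientation: [-2.612, 1.745, 0.001]
contact_force: [0.7, -0.5, 0.6]
gripper_width: 0.812
```

Emit:
step_arm --steps '[{"x": -0.33, "y": -0.5, "z": 0, "yaw": 0}, {"x": -0.66, "y": -1, "z": 0, "yaw": 0}]'

```text
clock: 0.65
tool_pos: [347.7, -416.8, 196.1]
orientation: [-2.613, 1.744, 0.0]
contact_force: [-0.3, -0.3, 0.6]
gripper_width: 0.609
```

Emit:
step_arm --steps '[{"x": -0.33, "y": -0.5, "z": 0, "yaw": 0}, {"x": -0.66, "y": -1, "z": 0, "yaw": 0}]'

```text
clock: 0.9
tool_pos: [401.3, -337.4, 196.2]
orientation: [2.613, -1.744, -0.0]
contact_force: [0.4, -0.9, -0.1]
gripper_width: 0.598
```

Emit:
step_arm --steps '[{"x": -0.33, "y": -0.5, "z": 0, "yaw": 0}, {"x": -0.66, "y": -1, "z": 0, "yaw": 0}]'

```text
clock: 1.15
tool_pos: [454.9, -258.0, 196.2]
orientation: [2.613, -1.744, 0.0]
contact_force: [0.5, 0.1, -0.5]
gripper_width: 0.597
```

Emit:
step_arm --steps '[{"x": -0.33, "y": -0.5, "z": 0, "yaw": 0.3}, {"x": -0.66, "y": -1, "z": 0, "yaw": 0.6}, {"x": -0.66, "y": -1, "z": 0, "yaw": 0.95}, {"x": -0.66, "y": -1, "z": 0, "yaw": 0.95}, {"x": -0.66, "y": -1, "z": 0, "yaw": 0.95}]'

```text
clock: 1.78
tool_pos: [507.5, -180.5, 196.2]
orientation: [2.132, -2.307, -0.0]
contact_force: [-0.2, -0.1, -0.3]
gripper_width: 0.601
```

Run:
```python
from h import *
s=snap('wrist','w1'); st=sense(); M=R.from_rotvec(st['orientation']).as_matrix()
print(st['clock'],st['tool_pos'],np.round(M,3).tolist(),st['gripper_width'],np.round(st['contact_force'],2))
for p in [(513.5,-178,108),(514,-179,30)]: print(proj(s,p,True))
cv2.imwrite('pics/w1b.png',cv2.resize(cv2.imread('pics/w1.png'),(784,588),interpolation=cv2.INTER_CUBIC))
```

```text
1.825 [ 507.44514993 -180.58722814  196.18196943] [[-0.079, -0.997, -0.0], [-0.997, 0.079, -0.0], [0.0, 0.0, -1.0]] 0.6005172526525125 [-0.07  0.15 -1.39]
(np.float64(275.20600610145266), np.float64(195.88466998453276))
(np.float64(276.9438213225718), np.float64(177.7919481750642))
```

View pics/w1b.png

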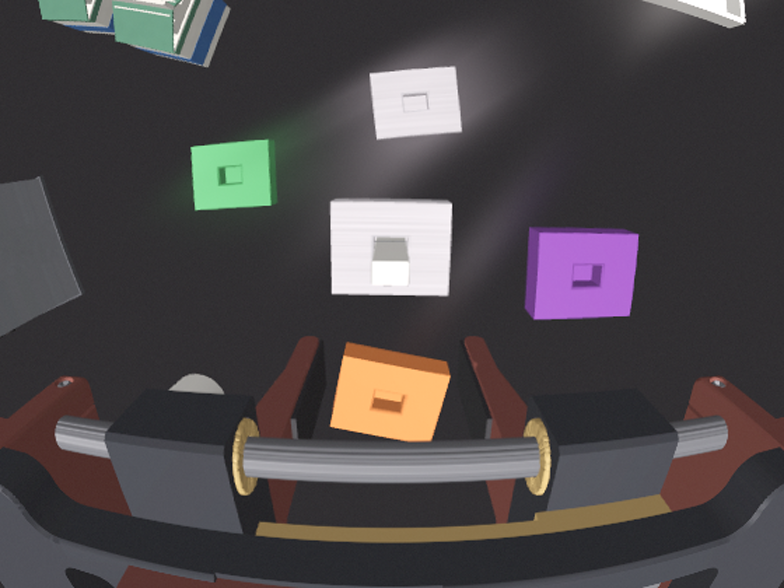

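The wrist view shows the logger top at about (390,273) in the enlarged picture, and the stand corners at (331,201), (451,203), (450,295) and (331,293).

Run:
```python
from h import *
s=load('w1'); k=1.4
def go(n,px,z):
    print(n,[np.round(x,1) for x in rect([atz(s,(u+.5)/k-.5,(v+.5)/k-.5,z,True) for u,v in px],0,0)])
go('stand',[(331,200),(451,202),(450,296),(331,294)],30)
go('log',[(372,262),(408.5,262),(408.5,286),(371.5,286)],108)
```

```text
stand [array([ 514.1, -181.3]), np.float64(95.5), np.float64(-95.5), np.float64(76.7), np.float64(175.2)]
log [array([ 513.5, -180.9]), np.float64(23.0), np.float64(-94.5), np.float64(15.5), np.float64(174.8)]
```

Emit:
step_arm --steps '[{"x": 0, "y": -0.08, "z": 0.5, "yaw": 0}, {"x": 0, "y": -0.08, "z": 1, "yaw": 0}, {"x": 0, "y": -0.08, "z": 1, "yaw": 0}]'

```text
clock: 2.2
tool_pos: [511.8, -180.5, 113.9]
orientation: [2.128, -2.307, -0.008]
contact_force: [-1.2, -0.4, 0.6]
gripper_width: 0.602
```

Emit:
step_arm --steps '[{"x": 0, "y": 0, "z": 0.2, "yaw": 0}, {"x": 0, "y": 0, "z": 0.365, "yaw": 0}, {"x": 0, "y": 0, "z": 0.365, "yaw": 0}]'

```text
clock: 2.58
tool_pos: [513.8, -180.3, 86.5]
orientation: [2.129, -2.309, -0.001]
contact_force: [0.3, 0.0, 0.8]
gripper_width: 0.599
```

Emit:
step_arm --steps '[{"x": 0, "y": 0, "z": 0, "yaw": 0}, {"x": 0, "y": 0, "z": 0, "yaw": 0}, {"x": 0, "y": 0, "z": 0, "yaw": 0}, {"x": 0, "y": 0, "z": 0, "yaw": 0}, {"x": 0, "y": 0, "z": 0, "yaw": 0}, {"x": 0, "y": 0, "z": 0, "yaw": 0}]' --jaw 1 --grip_force 30

```text
clock: 3.32
tool_pos: [514.3, -180.4, 87.0]
orientation: [2.129, -2.31, 0.0]
contact_force: [0.9, -0.1, -0.1]
gripper_width: 0.009
```

The gripper closed fully, so the logger is not between the pads. I'll look.

Run:
```python
from h import *
s=snap('wrist','w2'); a=snap('side','s2'); b=snap('top','t2')
f=lambda n,x,y,w,h,W,H: cv2.resize(cv2.imread(f'pics/{n}.png')[y:y+h,x:x+w],(W,H),interpolation=cv2.INTER_CUBIC)
out=np.zeros((600,800,3),np.uint8); out[:300,:400]=f('w2',140,120,280,210,400,300); out[:300,400:]=f('s2',260,120,160,120,400,300); out[300:,:400]=f('t2',260,180,160,120,400,300)
cv2.imwrite('pics/m2.png',out); print(sense()['gripper_width'])
```

```text
0.007064124371107713
```

View pics/m2.png

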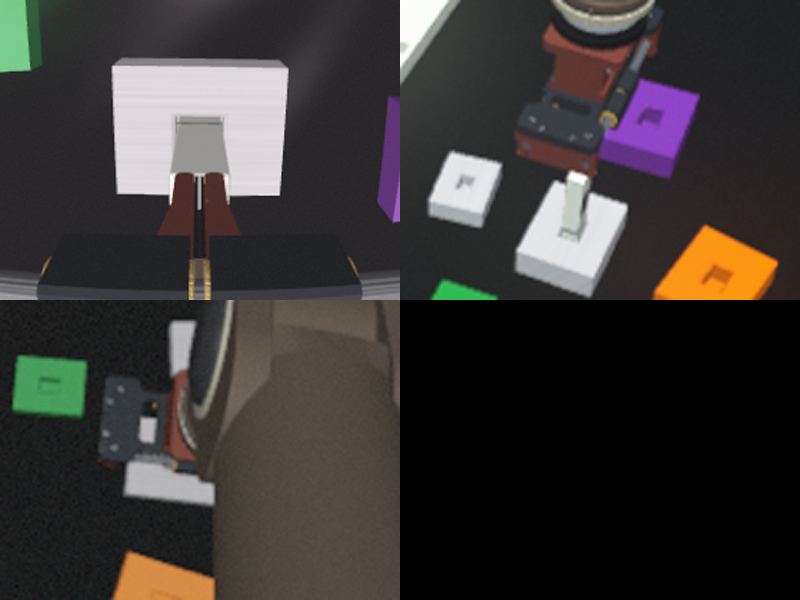

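Run:
```python
from h import *
st=sense(); p=np.array(st['tool_pos']); M=R.from_rotvec(st['orientation']).as_matrix(); print(p, st['q'], st['contact_force'],grasp_offset)
print(np.round(M,3).tolist(), np.round(load('w2')['world_from_camera'],3).tolist())
for nm,q in dict(tcp=p,tcp60=p+[0,0,60],tcp120=p+[0,0,120],logtop=(513.7,-180.7,108),logbase=(513.7,-180.7,30)).items():
  out=[]
  for n,x,y,w,W,f,oy,ox in(('w2',140,120,280,400,True,0,0),('s2',260,120,160,400,False,0,400),('t2',260,180,160,400,False,300,0)):
    u,v=proj(load(n),q,f); k=W/w; out.append((round((u-x)*k+ox),round((v-y)*k+oy)))
  print(nm,out)
```

```text
[ 514.27113945 -180.42337025   87.04985835] [ 0.38288781  0.40625336 -0.17081785  1.89767483  0.08997328  0.84494346
 -1.48609632] [ 0.16040125  0.03756612 -0.35545871] 18.700000000000003
[[-0.081, -0.997, 0.0], [-0.997, 0.081, -0.0], [0.0, -0.0, -1.0]] [[-0.082, -0.956, -0.282, 591.073], [-0.997, 0.078, 0.024, -187.479], [-0.001, 0.283, -0.959, 275.091], [0.0, 0.0, 0.0, 1.0]]
tcp [(198, 172), (578, 186), (189, 453)]
tcp60 [(197, 243), (583, 140), (199, 444)]
tcp120 [(196, 385), (590, 89), (212, 434)]
logtop [(198, 193), (580, 170), (193, 451)]
logbase [(198, 134), (574, 227), (180, 461)]
```

Run:
```python
from h import *
f=lambda n,x,y,w,h,W,H: cv2.resize(cv2.imread(f'pics/{n}.png')[y:y+h,x:x+w],(W,H),interpolation=cv2.INTER_CUBIC)
out=np.zeros((600,800,3),np.uint8); out[:,:400]=f('w2',240,180,80,120,400,600); out[:,400:]=f('s2',300,120,70,105,400,600)
p=np.array(sense()['tool_pos'])
for z in(0,20,40,60,80):
  u,v=proj(load('s2'),p+[0,0,z]); cv2.circle(out,(int(400+(u-300)*400/70),int((v-120)*600/105)),3,(0,0,255),-1)
  u,v=proj(load('w2'),p+[0,0,z],True); cv2.circle(out,(int((u-240)*5),int((v-180)*5)),3,(0,0,255),-1)
cv2.imwrite('pics/m3.png',out)
```

```text
(no output)
```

View pics/m3.png

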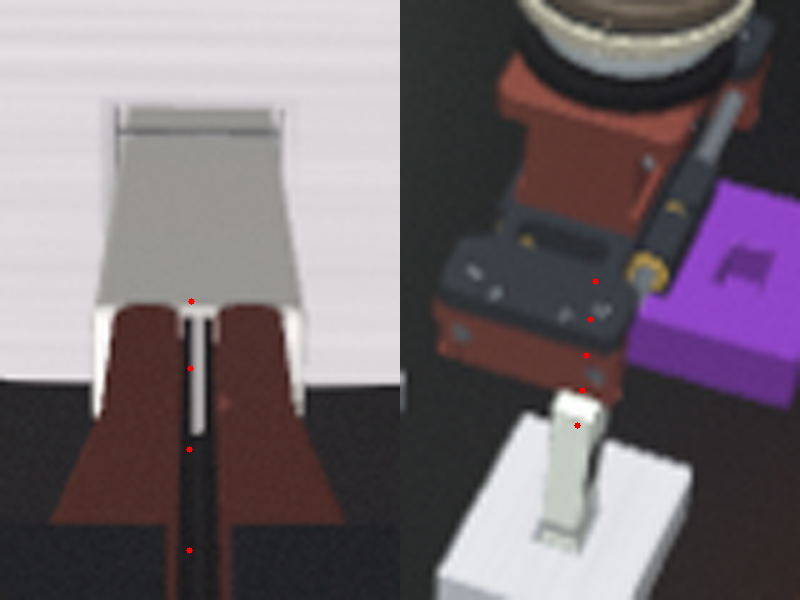

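Run:
```python
from h import *
s=load('s2'); p=np.array(sense()['tool_pos']); M=R.from_rotvec(sense()['orientation']).as_matrix()
for dy in(-37.5,37.5):
  for h in(80,):
    for dz in(0,24):
      q=p+M@np.array([-89,dy,-h])+[0,0,dz]; u,v=proj(s,q); print(dy,h,dz,round(400+(u-300)*400/70),round((v-120)*600/105))
```

```text
-37.5 80 0 412 415
-37.5 80 24 414 369
37.5 80 0 610 479
37.5 80 24 616 433
```

Run:
```python
from h import *
s=load('w2')
k=400/280
print([np.round(x,1) for x in rect([atz(s,140+u/k,120+v/k,30,True) for u,v in [(113,67),(287,68),(281,195),(117,193)]],0,0)])
k=5
P=[atz(s,240+u/k,180+v/k,108,True) for u,v in [(97,305),(303,305),(303,415),(95,415)]]
print(np.round(P,1).tolist(),[np.round(x,1) for x in rect(P,0,0)])
```

```text
[array([ 513.7, -181.3]), np.float64(95.0), np.float64(-95.2), np.float64(74.6), np.float64(174.9)]
[[523.2, -170.7, 108.0], [521.4, -193.5, 108.0], [507.7, -192.8, 108.0], [509.7, -169.1, 108.0]] [array([ 515.5, -181.5]), np.float64(23.3), np.float64(-94.7), np.float64(13.7), np.float64(174.9)]
```

The cameras agree the logger is at (514,-181), but the fingertips sit above the logger's top and not around it. I'll touch the top gently with shut fingers to find the true tip height.

Emit:
step_arm --steps '[{"z": 0.0125}, {"z": 0.025}, {"z": 0.0375}, {"z": 0.05}, {"z": 0.05}]'

```text
schema error: expected keys x, y, z, yaw
```

Emit:
step_arm --steps '[{"x": 0, "y": 0, "yaw": 0, "z": 0.0125}, {"x": 0, "y": 0, "yaw": 0, "z": 0.025}, {"x": 0, "y": 0, "yaw": 0, "z": 0.0375}, {"x": 0, "y": 0, "yaw": 0, "z": 0.05}, {"x": 0, "y": 0, "yaw": 0, "z": 0.05}]'

```text
clock: 4.1
tool_pos: [514.2, -180.4, 82.9]
orientation: [2.129, -2.31, -0.0]
contact_force: [-0.3, -0.9, 0.5]
gripper_width: 0.004
```

Emit:
step_arm --steps '[{"x": 0, "y": 0, "yaw": 0, "z": 0.0125}, {"x": 0, "y": 0, "yaw": 0, "z": 0.025}, {"x": 0, "y": 0, "yaw": 0, "z": 0.0375}, {"x": 0, "y": 0, "yaw": 0, "z": 0.05}, {"x": 0, "y": 0, "yaw": 0, "z": 0.05}]'

```text
clock: 4.72
tool_pos: [517.1, -181.1, 81.8]
orientation: [-2.127, 2.308, -0.008]
contact_force: [-1.6, -0.1, 18.2]
gripper_width: 0.009
```

Contact came at reported z of about 82, so the real fingertips end about 26 mm above the reported TCP. I'll use that offset from here and back off now.

Emit:
step_arm --steps '[{"x": 0, "y": 0, "yaw": 0, "z": -0.1}, {"x": 0, "y": 0, "yaw": 0, "z": -0.15}, {"x": 0, "y": 0, "yaw": 0, "z": -0.15}, {"x": 0, "y": 0, "yaw": 0, "z": -0.15}]' --jaw -0.2

```text
clock: 5.22
tool_pos: [513.9, -180.3, 90.6]
orientation: [2.129, -2.31, -0.001]
contact_force: [-0.2, 0.4, 0.0]
gripper_width: 0.422
```

Run:
```python
from h import *
s=snap('wrist','w4'); st=sense(); print(st['tool_pos'],st['orientation'],np.round(st['contact_force'],1),st['gripper_width'])
f=lambda n,x,y,w,h,W,H: cv2.resize(cv2.imread(f'pics/{n}.png')[y:y+h,x:x+w],(W,H),interpolation=cv2.INTER_CUBIC)
cv2.imwrite('pics/w4c.png',f('w4',180,150,200,150,800,600))
```

```text
[ 513.94148554 -180.3291331    90.64057268] [ 2.12921155e+00 -2.30942225e+00 -1.03056127e-03] [-0.1 -0.1  0.3] 0.47033023477218194
```

View pics/w4c.png

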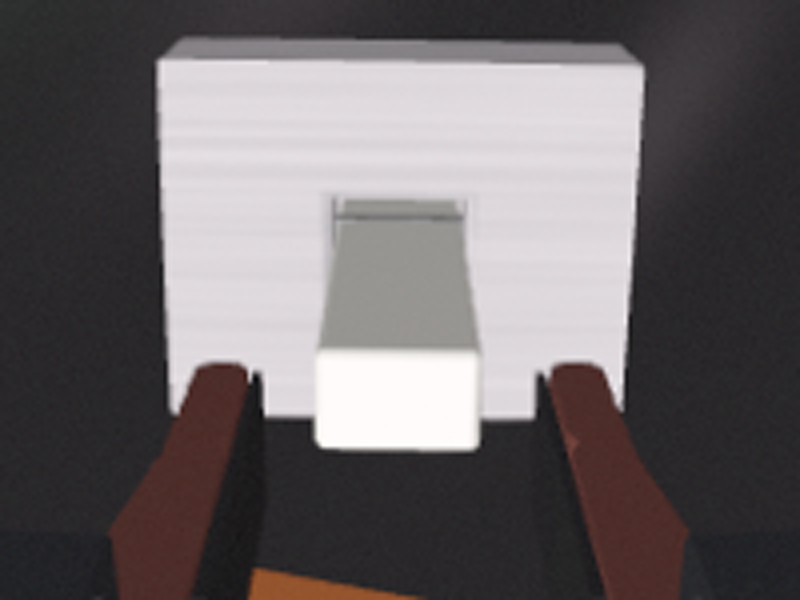

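The logger is unharmed and centred between the open fingers, pads at columns 262 and 537, logger centre at 398. Lowering with the corrected height.

Emit:
step_arm --steps '[{"x": 0, "y": 0, "yaw": 0, "z": 0.17}, {"x": 0, "y": 0, "yaw": 0, "z": 0.32}, {"x": 0, "y": 0, "yaw": 0, "z": 0.32}, {"x": 0, "y": 0, "yaw": 0, "z": 0.32}]'

```text
clock: 5.78
tool_pos: [514.2, -180.4, 65.2]
orientation: [2.129, -2.31, -0.001]
contact_force: [-0.8, 0.1, 0.8]
gripper_width: 0.598
```

Emit:
step_arm --steps '[{"x": 0, "y": 0, "z": 0, "yaw": 0}, {"x": 0, "y": 0, "z": 0, "yaw": 0}, {"x": 0, "y": 0, "z": 0, "yaw": 0}, {"x": 0, "y": 0, "z": 0, "yaw": 0}, {"x": 0, "y": 0, "z": 0, "yaw": 0}, {"x": 0, "y": 0, "z": 0, "yaw": 0}]' --jaw 1 --grip_force 35

```text
clock: 6.52
tool_pos: [514.4, -180.5, 65.6]
orientation: [-2.129, 2.31, -0.001]
contact_force: [1.1, -0.1, 2.2]
gripper_width: 0.265
```

Width 0.265 means 23.3 mm, so the logger is held. Lifting.

Emit:
step_arm --steps '[{"x": 0, "y": 0, "z": -0.25, "yaw": 0}, {"x": 0, "y": 0, "z": -0.6, "yaw": 0}, {"x": 0, "y": 0, "z": -1, "yaw": 0}]'

```text
clock: 6.9
tool_pos: [513.6, -180.2, 145.6]
orientation: [2.129, -2.309, -0.002]
contact_force: [0.1, -0.5, -1.0]
gripper_width: 0.269
```

Emit:
step_arm --steps '[{"x": 0, "y": 0, "z": -0.5, "yaw": 0}, {"x": 0, "y": 0, "z": -1, "yaw": 0}]'

```text
clock: 7.15
tool_pos: [513.8, -180.3, 226.3]
orientation: [2.129, -2.309, -0.001]
contact_force: [0.4, 0.2, -1.8]
gripper_width: 0.272
```

Emit:
step_arm --steps '[{"x": 0, "y": 0, "z": -0.25, "yaw": 0}, {"x": 0, "y": 0, "z": -0.25, "yaw": 0}, {"x": 0, "y": 0, "z": -0.25, "yaw": 0}]'

```text
clock: 7.52
tool_pos: [513.6, -180.3, 244.1]
orientation: [2.129, -2.309, -0.002]
contact_force: [0.0, 0.2, -1.4]
gripper_width: 0.271
```

Run:
```python
from h import *
st=sense(); M=R.from_rotvec(st['orientation']).as_matrix(); p=np.array(st['tool_pos']); print(p,np.round(M,3).tolist(),np.round(st['contact_force'],1),st['gripper_width'])
print(M.T@(np.array([540,236,p[2]])-p)/80)
```

```text
[ 513.5506477  -180.25625767  244.12377789] [[-0.081, -0.997, -0.002], [-0.997, 0.081, 0.0], [-0.0, 0.002, -1.0]] [ 0.   0.2 -1.4] 0.27146148451677804
[-5.21287507e+00  9.25279285e-02  1.85218051e-03]
```

Emit:
step_arm --steps '[{"x": -0.5, "y": 0, "z": 0, "yaw": 0}, {"x": -1, "y": 0.02, "z": 0, "yaw": 0}]'

```text
clock: 7.78
tool_pos: [518.4, -99.8, 243.6]
orientation: [2.127, -2.31, -0.004]
contact_force: [0.2, 1.3, -1.4]
gripper_width: 0.27
```

Emit:
step_arm --steps '[{"x": -0.5, "y": 0, "z": 0, "yaw": 0}, {"x": -1, "y": 0.02, "z": 0, "yaw": 0}]'

```text
clock: 8.02
tool_pos: [523.3, -19.5, 243.8]
orientation: [2.128, -2.309, -0.003]
contact_force: [-0.3, -0.1, -0.1]
gripper_width: 0.27
```

Emit:
step_arm --steps '[{"x": -0.5, "y": 0, "z": 0, "yaw": 0}, {"x": -1, "y": 0.02, "z": 0, "yaw": 0}]'

```text
clock: 8.28
tool_pos: [528.2, 60.3, 243.8]
orientation: [2.128, -2.308, -0.002]
contact_force: [-0.2, -0.5, -0.2]
gripper_width: 0.268
```

Emit:
step_arm --steps '[{"x": -0.5, "y": 0, "z": 0, "yaw": -0.2}, {"x": -0.9, "y": 0.02, "z": 0, "yaw": -0.45}, {"x": -1, "y": 0.02, "z": 0, "yaw": -0.625}, {"x": -1, "y": 0.02, "z": 0, "yaw": -0.625}, {"x": -1, "y": 0.02, "z": 0, "yaw": -0.625}]'

```text
clock: 8.9
tool_pos: [533.6, 138.1, 244.5]
orientation: [2.459, -1.953, -0.001]
contact_force: [-0.8, -0.3, -1.1]
gripper_width: 0.269
```

Run:
```python
from h import *
s=snap('wrist','w5'); st=sense(); M=R.from_rotvec(st['orientation']).as_matrix(); print(st['tool_pos'],np.round(M,3).tolist(),st['gripper_width'])
c=np.array([540,236,160.]); P=np.array([proj(s,c+[a,b,0],True) for a in(-100,100) for b in(-105,105)]); print(P)
x0,y0=np.floor(P.min(0)).astype(int); x1,y1=np.ceil(P.max(0)).astype(int); x0=max(x0,0);y0=max(y0,0);x1=min(x1,560);y1=min(y1,420)
k=min(800/(x1-x0),600/(y1-y0)); print(x0,y0,k)
cv2.imwrite('pics/w5c.png',cv2.resize(cv2.imread('pics/w5.png')[y0:y1,x0:x1],None,fx=k,fy=k,interpolation=cv2.INTER_CUBIC))
```

```text
[533.6939715  137.97002507 244.77748445] [[0.226, -0.974, -0.001], [-0.974, -0.226, -0.001], [0.0, 0.001, -1.0]] 0.270947452943538
[[264.28077457 294.62592317]
 [ 72.88710481 244.76686179]
 [316.23988195  84.19852066]
 [ 90.87280726  48.27616007]]
72 48 2.42914979757085
```

View pics/w5c.png

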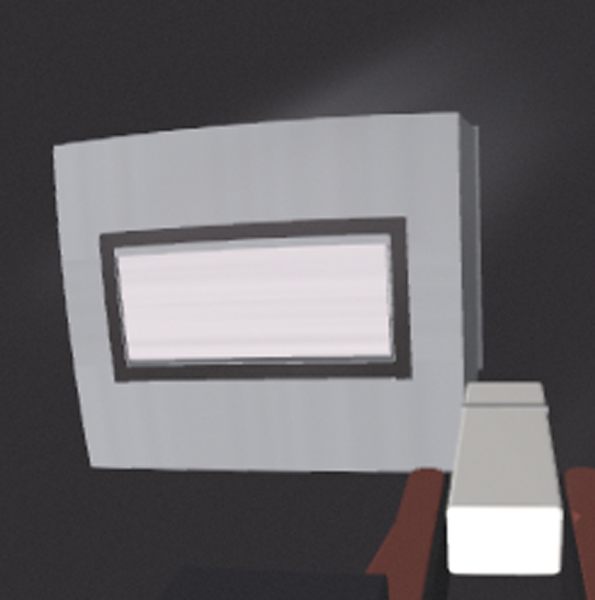

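The dock and mouth are clear, flap from about (115,250) to (395,360). The strip at the far (world +x) edge looks wider than at the near edge. I'll profile it numerically to decide the hinge side.

Run:
```python
from h import *
x0,y0,k=72,48,2.42914979757085; s=load('w5')
def go(n,px): print(n,[np.round(x,1) for x in rect([atz(s,x0+(u+.5)/k-.5,y0+(v+.5)/k-.5,160,True) for u,v in px],0,0)])
go('dock',[(54,146),(459,112),(463,472),(91,466)])
go('frame',[(99,234),(405,217),(411,378),(115,382)])
go('flap',[(115,250),(389,235),(395,358),(127,361)])
a=np.radians(13.1); ex=np.array([np.cos(a),np.sin(a),0]); ey=np.array([-np.sin(a),np.cos(a),0]); c=np.array([540,236,160.])
for n,f in(('w5',True),('top0',False),('side0',False)):
    s=load(n); g=s['img'].astype(np.float32)
    for lab,rng in(('-',np.arange(-32,-11.9,1)),('+',np.arange(12,32.1,1))):
        I=[]
        for t in rng:
            uv=np.array([proj(s,c+ex*t+ey*q,f) for q in np.linspace(-35,35,29)],np.float32)
            I.append(cv2.remap(g,uv[:,0].reshape(1,-1),uv[:,1].reshape(1,-1),1).mean())
        print(n,lab,np.array(I).astype(int).tolist())
```

```text
dock [array([539.8, 234.5]), np.float64(155.2), np.float64(-76.5), np.float64(129.9), np.float64(-166.8)]
frame [array([540. , 234.8]), np.float64(118.6), np.float64(-76.4), np.float64(57.9), np.float64(-166.5)]
flap [array([540.9, 234.5]), np.float64(106.3), np.float64(-76.5), np.float64(43.6), np.float64(-166.1)]
w5 - [177, 176, 176, 127, 74, 62, 62, 63, 65, 102, 122, 126, 200, 225, 227, 226, 223, 218, 217, 219, 223]
w5 + [219, 219, 219, 220, 221, 222, 221, 217, 192, 177, 175, 139, 84, 80, 81, 81, 85, 129, 172, 177, 177]
top0 - [121, 121, 120, 114, 102, 86, 68, 54, 48, 53, 67, 83, 104, 127, 145, 156, 162, 163, 161, 160, 160]
top0 + [160, 160, 159, 160, 160, 161, 161, 160, 155, 147, 136, 122, 105, 87, 69, 55, 49, 54, 70, 89, 105]
side0 - [146, 146, 145, 135, 108, 78, 57, 48, 48, 58, 88, 118, 145, 178, 201, 211, 213, 209, 205, 203, 204]
side0 + [204, 204, 204, 204, 205, 206, 207, 206, 195, 175, 157, 139, 110, 80, 57, 47, 46, 56, 86, 120, 138]
```

Run:
```python
from h import *
x0,y0,k=72,48,2.42914979757085; s=load('w5'); st=sense(); M=R.from_rotvec(st['orientation']).as_matrix(); p=np.array(st['tool_pos'])
def px(u,v): return x0+(u+.5)/k-.5,y0+(v+.5)/k-.5
r=rect([atz(s,*px(u,v),287,True) for u,v in [(448,506),(562,508),(559,574),(449,573)]],0,0); print([np.round(x,1) for x in r])
print('bottom edge mid (foot body edge ~z193)',atz(s,*px(507,406),193,True), 'foot bottom +x',atz(s,*px(505,383),187,True))
d=M.T@(np.append(r[0],p[2])-p); print('log in tool',d)
t=np.array([534.0,233.7]); print('move tool xy /80', M.T@(np.append(t,p[2])-p)/80)
```

```text
[array([534.5, 137.8]), np.float64(23.2), np.float64(-77.8), np.float64(15.6), np.float64(-167.7)]
bottom edge mid (foot body edge ~z193) [533.78526631 136.77580078 193.        ] foot bottom +x [539.3730276  138.72122977 187.        ]
log in tool [ 3.86714594e-01 -7.55788697e-01 -7.37050143e-04]
move tool xy /80 [-1.16467811e+00 -2.74680945e-01 -7.45757378e-04]
```

Hinge is on the world +x side: the dark 2 mm gap is at the -x edge and the +x edge is flush. So dock_mouth is about (534.0, 233.7). Moving above it.

Emit:
step_arm --steps '[{"x": -0.5, "y": -0.1, "z": 0, "yaw": 0}, {"x": -1, "y": -0.265, "z": 0, "yaw": 0}]'

```text
clock: 9.2
tool_pos: [536.5, 221.2, 245.6]
orientation: [2.459, -1.955, 0.001]
contact_force: [0.2, 0.1, -0.4]
gripper_width: 0.273
```

Emit:
step_arm --steps '[{"x": -0.17, "y": 0, "z": 0, "yaw": 0}, {"x": -0.17, "y": 0, "z": 0.1, "yaw": 0}, {"x": -0.17, "y": 0, "z": 0.2, "yaw": 0}, {"x": -0.17, "y": 0, "z": 0.2, "yaw": 0}, {"x": -0.17, "y": 0, "z": 0.2, "yaw": 0}]'

```text
clock: 9.82
tool_pos: [533.3, 234.1, 229.5]
orientation: [2.461, -1.952, 0.0]
contact_force: [0.4, -0.1, -1.1]
gripper_width: 0.273
```

Run:
```python
from h import *
s=snap('wrist','w6'); st=sense(); p=np.array(st['tool_pos']); print(p,np.degrees(R.from_rotvec(st['orientation']).as_euler('xyz')),np.round(st['contact_force'],1),st['gripper_width'])
a=snap('side','s6')
f=lambda n,x,y,w,h,W,H: cv2.resize(cv2.imread(f'pics/{n}.png')[y:y+h,x:x+w],(W,H),interpolation=cv2.INTER_CUBIC)
out=np.hstack([f('w6',200,100,160,200,480,600),f('s6',200,220,110,205,320,600)]); cv2.imwrite('pics/m6.png',out)
```

```text
[533.33798577 234.39926739 229.68574906] [-1.79977101e+02 -7.97287712e-03 -7.68103785e+01] [ 0.2  0.9 -0.5] 0.27212418554417284
```

View pics/m6.png

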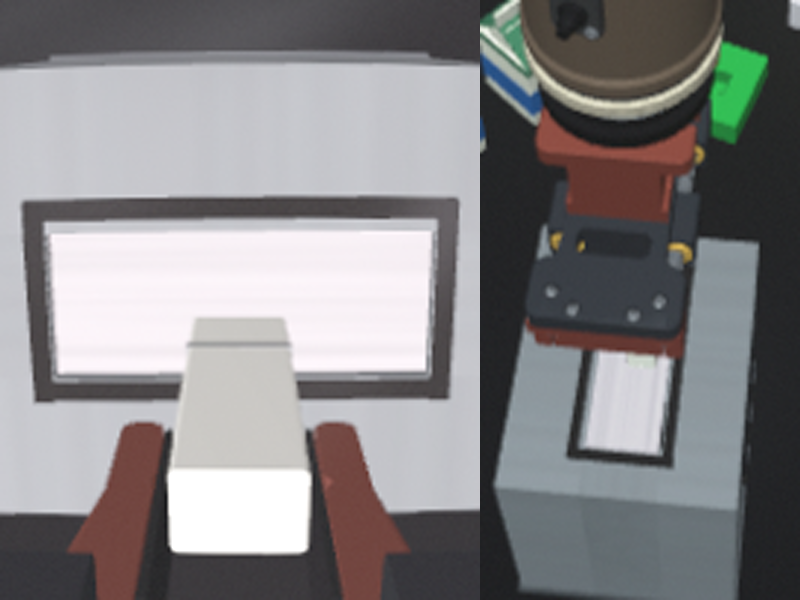

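The logger is upright and centred over the flap (mouth centre column about 242, logger about 239), with the foot over the free-edge side. Pushing the flap open.

Emit:
step_arm --steps '[{"x": 0, "y": 0, "yaw": 0, "z": 0.06}, {"x": 0, "y": 0, "yaw": 0, "z": 0.12}, {"x": 0, "y": 0, "yaw": 0, "z": 0.18}, {"x": 0, "y": 0, "yaw": 0, "z": 0.24}, {"x": 0, "y": 0, "yaw": 0, "z": 0.3}, {"x": 0, "y": 0, "yaw": 0, "z": 0.36}, {"x": 0, "y": 0, "yaw": 0, "z": 0.42}, {"x": 0, "y": 0, "yaw": 0, "z": 0.42}]'

```text
clock: 10.92
tool_pos: [532.5, 234.8, 195.3]
orientation: [2.462, -1.949, -0.001]
contact_force: [-0.5, 0.5, -0.3]
gripper_width: 0.272
```

Emit:
step_arm --steps '[{"x": 0, "y": 0, "yaw": 0, "z": 0.07}, {"x": 0, "y": 0, "yaw": 0, "z": 0.14}, {"x": 0, "y": 0, "yaw": 0, "z": 0.21}, {"x": 0, "y": 0, "yaw": 0, "z": 0.28}, {"x": 0, "y": 0, "yaw": 0, "z": 0.35}, {"x": 0, "y": 0, "yaw": 0, "z": 0.42}, {"x": 0, "y": 0, "yaw": 0, "z": 0.5}, {"x": 0, "y": 0, "yaw": 0, "z": 0.5}]'

```text
clock: 11.92
tool_pos: [532.4, 234.8, 155.0]
orientation: [2.462, -1.949, -0.001]
contact_force: [-1.5, -0.2, -2.2]
gripper_width: 0.273
```

Run:
```python
from h import *
s=snap('wrist','w7'); st=sense(); p=np.array(st['tool_pos']); print(p,np.degrees(R.from_rotvec(st['orientation']).as_euler('xyz')),np.round(st['contact_force'],1),np.round(st['torque'],2),st['gripper_width'])
cv2.imwrite('pics/w7c.png',cv2.resize(cv2.imread('pics/w7.png')[140:340,170:390],(660,600),interpolation=cv2.INTER_CUBIC))
```

```text
[532.38376938 234.7660426  155.24291989] [ 1.79905967e+02 -1.61632015e-02 -7.67435145e+01] [-1.5 -0.1 -2.2] [-0.13  0.63 -0.  ] 0.27180031150117945
```

View pics/w7c.png

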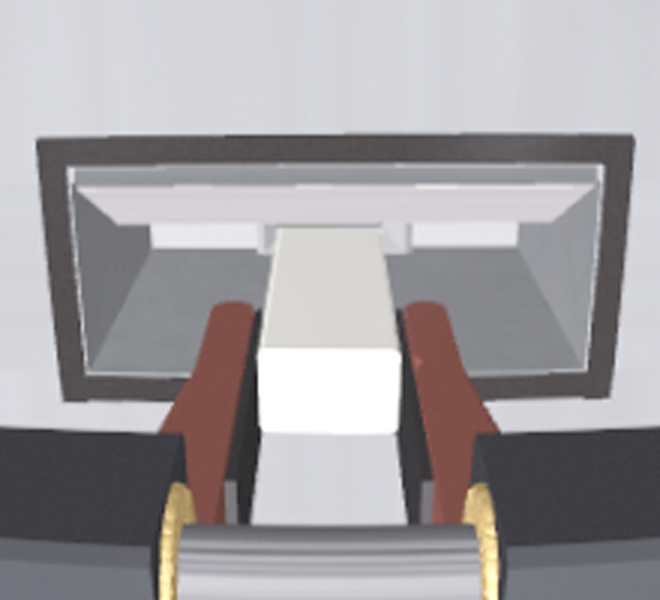

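Flap is open and hinged on the +x side as deduced. The channel lead-ins (260–412, centre 336) lie slightly right of the logger (about 329). I'll compute the fine correction.

Run:
```python
from h import *
s=load('w7'); st=sense(); M=R.from_rotvec(st['orientation']).as_matrix(); p=np.array(st['tool_pos'])
def W(u,v,z): return atz(s,170+(u+.5)/3-.5,140+(v+.5)/3-.5,z,True)
def T(q): return np.round((M.T@(q-p))[:2],1)
fr=[W(u,v,160) for u,v in[(37,137),(635,134),(611,397),(65,402)]]
r=rect(fr,0,0); print('frame',[np.round(x,1) for x in r],'tool',T(np.append(r[0],0)))
lg=[W(u,v,197.5) for u,v in[(259,347),(400,347),(399,434),(259,434)]]; r2=rect(lg,0,0); print('logger',[np.round(x,1) for x in r2],T(np.append(r2[0],0)))
print('leadin',T(W(260,240,78)),T(W(412,240,78)), 'logger +x y edges at z',T(W(275,228,110)),T(W(380,228,110)))
m=np.append(r[0],0)-np.append(5.2*np.array([.974,.227]),0)
print('dock_mouth from frame in tool',T(m), 'world',m)
```

```text
frame [array([540.2, 234.4]), np.float64(118.6), np.float64(-76.4), np.float64(58.5), np.float64(-166.3)] tool [ 2.1 -7.8]
logger [array([533.5, 234.5]), np.float64(23.6), np.float64(-76.8), np.float64(16.6), np.float64(-167.1)] [ 0.5 -1.3]
leadin [-19.4  12.5] [24.3 12.6] logger +x y edges at z [-13.1  -1.5] [13.2 -1.4]
dock_mouth from frame in tool [ 2.1 -2.6] world [535.11798407 233.18626133   0.        ]
```

Emit:
step_arm --steps '[{"x": 0.021, "y": -0.011, "yaw": 0, "z": 0}, {"x": 0.021, "y": -0.011, "yaw": 0, "z": 0.06}, {"x": 0.021, "y": -0.011, "yaw": 0, "z": 0.12}, {"x": 0.021, "y": -0.011, "yaw": 0, "z": 0.18}, {"x": 0.021, "y": -0.011, "yaw": 0, "z": 0.24}, {"x": 0.021, "y": -0.011, "yaw": 0, "z": 0.28}, {"x": 0.021, "y": -0.011, "yaw": 0, "z": 0.28}]'

```text
clock: 12.85
tool_pos: [533.9, 233.5, 133.0]
orientation: [2.462, -1.95, -0.001]
contact_force: [-1.9, -1.1, -2.0]
gripper_width: 0.267
```

Emit:
step_arm --steps '[{"x": 0, "y": 0, "yaw": 0, "z": 0.03}, {"x": 0, "y": 0, "yaw": 0, "z": 0.06}, {"x": 0, "y": 0, "yaw": 0, "z": 0.09}, {"x": 0, "y": 0, "yaw": 0, "z": 0.12}, {"x": 0, "y": 0, "yaw": 0, "z": 0.15}, {"x": 0, "y": 0, "yaw": 0, "z": 0.15}]'

```text
clock: 13.6
tool_pos: [534.0, 233.5, 121.1]
orientation: [2.463, -1.95, -0.001]
contact_force: [-0.7, 0.5, -1.6]
gripper_width: 0.267
```

Emit:
step_arm --steps '[{"x": 0, "y": 0, "yaw": 0, "z": 0.025}, {"x": 0, "y": 0, "yaw": 0, "z": 0.05}, {"x": 0, "y": 0, "yaw": 0, "z": 0.075}, {"x": 0, "y": 0, "yaw": 0, "z": 0.1}, {"x": 0, "y": 0, "yaw": 0, "z": 0.125}, {"x": 0, "y": 0, "yaw": 0, "z": 0.125}]'

```text
clock: 14.35
tool_pos: [534.0, 233.5, 111.2]
orientation: [2.463, -1.95, -0.0]
contact_force: [-2.3, 0.6, -1.7]
gripper_width: 0.27
```

Emit:
step_arm --steps '[{"x": 0, "y": 0, "yaw": 0, "z": 0.0125}, {"x": 0, "y": 0, "yaw": 0, "z": 0.025}, {"x": 0, "y": 0, "yaw": 0, "z": 0.0375}, {"x": 0, "y": 0, "yaw": 0, "z": 0.05}, {"x": 0, "y": 0, "yaw": 0, "z": 0.05}]'

```text
clock: 14.98
tool_pos: [534.2, 233.5, 107.3]
orientation: [2.463, -1.95, -0.0]
contact_force: [-1.8, -0.6, -0.9]
gripper_width: 0.27
```

Emit:
step_arm --steps '[{"x": 0, "y": 0, "yaw": 0, "z": 0.0125}, {"x": 0, "y": 0, "yaw": 0, "z": 0.025}, {"x": 0, "y": 0, "yaw": 0, "z": 0.0375}, {"x": 0, "y": 0, "yaw": 0, "z": 0.05}, {"x": 0, "y": 0, "yaw": 0, "z": 0.05}]'

```text
clock: 15.6
tool_pos: [534.2, 233.5, 103.3]
orientation: [2.463, -1.95, -0.0]
contact_force: [-1.6, -1.8, -0.7]
gripper_width: 0.271
```

Emit:
step_arm --steps '[{"x": 0, "y": 0, "yaw": 0, "z": 0.0125}, {"x": 0, "y": 0, "yaw": 0, "z": 0.025}, {"x": 0, "y": 0, "yaw": 0, "z": 0.0375}, {"x": 0, "y": 0, "yaw": 0, "z": 0.05}, {"x": 0, "y": 0, "yaw": 0, "z": 0.05}]'

```text
clock: 16.23
tool_pos: [534.6, 233.7, 99.9]
orientation: [-2.462, 1.95, -0.001]
contact_force: [-1.0, -0.4, 4.9]
gripper_width: 0.27
```

Cradle met at reported z of about 101 (foot about 117 mm down). Pressing gently with the grip first. I'll stop before the gripper body nears the dock top, then finish with shut fingers.

Emit:
step_arm --steps '[{"x": 0, "y": 0, "yaw": 0, "z": 0.0125}, {"x": 0, "y": 0, "yaw": 0, "z": 0.025}, {"x": 0, "y": 0, "yaw": 0, "z": 0.0375}, {"x": 0, "y": 0, "yaw": 0, "z": 0.05}, {"x": 0, "y": 0, "yaw": 0, "z": 0.05}]'

```text
clock: 16.85
tool_pos: [534.6, 233.7, 95.8]
orientation: [-2.462, 1.95, -0.001]
contact_force: [-0.4, -0.6, 5.0]
gripper_width: 0.269
```

Emit:
step_arm --steps '[{"x": 0, "y": 0, "yaw": 0, "z": 0.0125}, {"x": 0, "y": 0, "yaw": 0, "z": 0.025}, {"x": 0, "y": 0, "yaw": 0, "z": 0.0375}, {"x": 0, "y": 0, "yaw": 0, "z": 0.05}, {"x": 0, "y": 0, "yaw": 0, "z": 0.05}]'

```text
clock: 17.48
tool_pos: [534.3, 233.6, 91.3]
orientation: [-2.463, 1.95, 0.0]
contact_force: [0.3, -0.6, 3.7]
gripper_width: 0.269
```

Emit:
step_arm --steps '[{"x": 0, "y": 0, "yaw": 0, "z": 0.0125}, {"x": 0, "y": 0, "yaw": 0, "z": 0.025}, {"x": 0, "y": 0, "yaw": 0, "z": 0.0375}, {"x": 0, "y": 0, "yaw": 0, "z": 0.05}, {"x": 0, "y": 0, "yaw": 0, "z": 0.05}]'

```text
clock: 18.1
tool_pos: [534.2, 233.6, 87.3]
orientation: [2.463, -1.95, -0.0]
contact_force: [-0.3, 0.7, 4.2]
gripper_width: 0.272
```

Run:
```python
from h import *
a=snap('side','s8'); s=snap('wrist','w8'); print(sense()['tool_pos'],np.round(sense()['contact_force'],1))
f=lambda n,x,y,w,h,W,H: cv2.resize(cv2.imread(f'pics/{n}.png')[y:y+h,x:x+w],(W,H),interpolation=cv2.INTER_CUBIC)
cv2.imwrite('pics/m8.png',np.hstack([f('w8',160,150,240,240,400,400),f('s8',200,270,110,110,400,400)]))
```

```text
[534.2397801  233.6075709   87.29900909] [-0.8 -0.1  2.6]
```

View pics/m8.png

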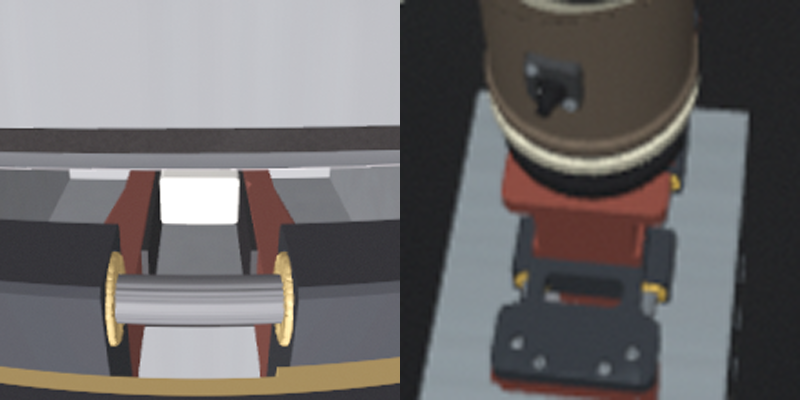

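The flap is held open, the logger is in the channel, and the gripper body is close above the dock. I'll release just enough, rise clear of the logger's top inside the mouth, shut the fingers and press on top.

Emit:
step_arm --steps '[{"x": 0, "y": 0, "yaw": 0, "z": 0}, {"x": 0, "y": 0, "yaw": 0, "z": 0}, {"x": 0, "y": 0, "yaw": 0, "z": 0}, {"x": 0, "y": 0, "yaw": 0, "z": 0}]' --jaw 0.1

```text
clock: 18.7
tool_pos: [533.8, 233.2, 87.1]
orientation: [2.462, -1.95, -0.001]
contact_force: [-1.2, -1.6, 0.1]
gripper_width: 0.452
```

Emit:
step_arm --steps '[{"x": 0, "y": 0, "yaw": 0, "z": -0.06}, {"x": 0, "y": 0, "yaw": 0, "z": -0.13}, {"x": 0, "y": 0, "yaw": 0, "z": -0.2}, {"x": 0, "y": 0, "yaw": 0, "z": -0.26}, {"x": 0, "y": 0, "yaw": 0, "z": -0.26}]'

```text
clock: 19.32
tool_pos: [535.0, 233.9, 109.1]
orientation: [-2.462, 1.949, -0.001]
contact_force: [-1.6, -0.2, 1.9]
gripper_width: 0.453
```

Emit:
step_arm --steps '[{"x": 0, "y": 0, "yaw": 0, "z": 0}, {"x": 0, "y": 0, "yaw": 0, "z": 0}, {"x": 0, "y": 0, "yaw": 0, "z": 0}, {"x": 0, "y": 0, "yaw": 0, "z": 0}, {"x": 0, "y": 0, "yaw": 0, "z": 0}, {"x": 0, "y": 0, "yaw": 0, "z": 0}]' --jaw 1 --grip_force 10

```text
clock: 20.08
tool_pos: [534.2, 233.5, 108.2]
orientation: [2.463, -1.95, -0.0]
contact_force: [-1.8, -0.7, 0.8]
gripper_width: 0.004
```

Emit:
step_arm --steps '[{"x": 0, "y": 0, "yaw": 0, "z": 0.0125}, {"x": 0, "y": 0, "yaw": 0, "z": 0.025}, {"x": 0, "y": 0, "yaw": 0, "z": 0.0375}, {"x": 0, "y": 0, "yaw": 0, "z": 0.05}, {"x": 0, "y": 0, "yaw": 0, "z": 0.0625}, {"x": 0, "y": 0, "yaw": 0, "z": 0.0625}]'

```text
clock: 20.82
tool_pos: [534.6, 233.7, 103.5]
orientation: [-2.462, 1.95, -0.001]
contact_force: [-0.8, -0.4, 4.2]
gripper_width: 0.006
```

Emit:
step_arm --steps '[{"x": 0, "y": 0, "yaw": 0, "z": 0.0125}, {"x": 0, "y": 0, "yaw": 0, "z": 0.025}, {"x": 0, "y": 0, "yaw": 0, "z": 0.0375}, {"x": 0, "y": 0, "yaw": 0, "z": 0.05}, {"x": 0, "y": 0, "yaw": 0, "z": 0.05}]'

```text
clock: 21.45
tool_pos: [534.6, 233.8, 99.6]
orientation: [-2.462, 1.95, -0.001]
contact_force: [0.0, -0.2, 5.0]
gripper_width: 0.008
```

Emit:
step_arm --steps '[{"x": 0, "y": 0, "yaw": 0, "z": 0.0125}, {"x": 0, "y": 0, "yaw": 0, "z": 0.025}, {"x": 0, "y": 0, "yaw": 0, "z": 0.0375}, {"x": 0, "y": 0, "yaw": 0, "z": 0.05}, {"x": 0, "y": 0, "yaw": 0, "z": 0.05}]'

```text
clock: 22.08
tool_pos: [534.3, 233.7, 95.4]
orientation: [-2.463, 1.95, -0.0]
contact_force: [-0.8, 0.4, 4.0]
gripper_width: -0.0
```

Emit:
step_arm --steps '[{"x": 0, "y": 0, "yaw": 0, "z": 0.0125}, {"x": 0, "y": 0, "yaw": 0, "z": 0.025}, {"x": 0, "y": 0, "yaw": 0, "z": 0.0375}, {"x": 0, "y": 0, "yaw": 0, "z": 0.05}, {"x": 0, "y": 0, "yaw": 0, "z": 0.05}]'

```text
clock: 22.7
tool_pos: [534.1, 233.5, 91.0]
orientation: [2.463, -1.95, -0.0]
contact_force: [-1.4, 0.4, 3.3]
gripper_width: 0.005
```

Emit:
step_arm --steps '[{"x": 0, "y": 0, "yaw": 0, "z": 0.0125}, {"x": 0, "y": 0, "yaw": 0, "z": 0.025}, {"x": 0, "y": 0, "yaw": 0, "z": 0.025}]'

```text
clock: 23.08
tool_pos: [534.1, 233.6, 89.1]
orientation: [2.463, -1.95, -0.0]
contact_force: [-1.3, 0.0, 3.5]
gripper_width: 0.008
```

Emit:
step_arm --steps '[{"x": 0, "y": 0, "yaw": 0, "z": 0.0125}, {"x": 0, "y": 0, "yaw": 0, "z": 0.0125}]'

```text
clock: 23.32
tool_pos: [534.2, 233.6, 88.1]
orientation: [2.463, -1.95, -0.0]
contact_force: [-0.2, -0.0, 3.9]
gripper_width: 0.006
```

Emit:
step_arm --steps '[{"x": 0, "y": 0, "yaw": 0, "z": 0.0125}, {"x": 0, "y": 0, "yaw": 0, "z": 0.0125}, {"x": 0, "y": 0, "yaw": 0, "z": 0.0125}]'

```text
clock: 23.7
tool_pos: [534.2, 233.5, 87.1]
orientation: [2.463, -1.95, -0.0]
contact_force: [-0.9, 0.6, 3.8]
gripper_width: 0.006
```

Emit:
step_arm --steps '[{"x": 0, "y": 0, "yaw": 0, "z": 0.0125}, {"x": 0, "y": 0, "yaw": 0, "z": 0.0125}, {"x": 0, "y": 0, "yaw": 0, "z": 0.0125}]'

```text
clock: 24.08
tool_pos: [534.7, 233.7, 86.8]
orientation: [-2.462, 1.95, -0.001]
contact_force: [-1.8, -0.3, 7.5]
gripper_width: 0.007
```

Emit:
step_arm --steps '[{"x": 0, "y": 0, "yaw": 0, "z": 0.01}, {"x": 0, "y": 0, "yaw": 0, "z": 0.01}, {"x": 0, "y": 0, "yaw": 0, "z": 0.01}]'

```text
clock: 24.45
tool_pos: [535.2, 233.9, 86.7]
orientation: [-2.461, 1.949, -0.002]
contact_force: [-1.9, -2.0, 12.1]
gripper_width: 0.01
```

It stiffened at z 86.7, about 30 mm below where the cradle was met. I'll ease off and press once more to rule out binding.

Emit:
step_arm --steps '[{"x": 0, "y": 0, "yaw": 0, "z": -0.03}, {"x": 0, "y": 0, "yaw": 0, "z": -0.04}, {"x": 0, "y": 0, "yaw": 0, "z": -0.04}]'

```text
clock: 24.82
tool_pos: [533.4, 233.3, 87.9]
orientation: [2.462, -1.949, -0.001]
contact_force: [-2.5, 0.3, -2.0]
gripper_width: 0.009
```

Emit:
step_arm --steps '[{"x": -0.003, "y": 0, "yaw": 0, "z": 0.015}, {"x": -0.003, "y": 0, "yaw": 0, "z": 0.03}, {"x": -0.003, "y": 0, "yaw": 0, "z": 0.042}, {"x": -0.003, "y": 0, "yaw": 0, "z": 0.042}, {"x": -0.003, "y": 0, "yaw": 0, "z": 0.042}]'

```text
clock: 25.45
tool_pos: [535.5, 234.1, 86.7]
orientation: [-2.461, 1.949, -0.003]
contact_force: [-1.7, -2.4, 9.3]
gripper_width: 0.004
```

Same stop at 86.7, so it is home. Drawing out.

Emit:
step_arm --steps '[{"x": 0, "y": 0, "yaw": 0, "z": -0.1}, {"x": 0, "y": 0, "yaw": 0, "z": -0.2}, {"x": 0, "y": 0, "yaw": 0, "z": -0.3}, {"x": 0, "y": 0, "yaw": 0, "z": -0.42}, {"x": 0, "y": 0, "yaw": 0, "z": -0.55}, {"x": 0, "y": 0, "yaw": 0, "z": -0.7}, {"x": 0, "y": 0, "yaw": 0, "z": -0.85}, {"x": 0, "y": 0, "yaw": 0, "z": -1}]'

```text
clock: 26.45
tool_pos: [534.5, 233.9, 166.3]
orientation: [-2.462, 1.95, -0.001]
contact_force: [0.5, 0.2, -0.1]
gripper_width: 0.005
```

Emit:
step_arm --steps '[{"x": 0, "y": 0, "yaw": 0, "z": -0.3}, {"x": 0, "y": 0, "yaw": 0, "z": -0.6}, {"x": 0, "y": 0, "yaw": 0, "z": -1}, {"x": 0, "y": 0, "yaw": 0, "z": -1}]'

```text
clock: 26.95
tool_pos: [535.5, 234.7, 248.3]
orientation: [-2.459, 1.947, -0.004]
contact_force: [0.4, 0.4, -1.1]
gripper_width: 0.008
```

Emit:
step_arm --steps '[{"x": 0.5, "y": 0, "yaw": 0, "z": 0}, {"x": 1, "y": 0, "yaw": 0, "z": 0}, {"x": 1, "y": 0, "yaw": 0, "z": 0}, {"x": 1, "y": 0, "yaw": 0, "z": 0}]'

```text
clock: 27.45
tool_pos: [552.1, 156.5, 244.9]
orientation: [2.463, -1.95, -0.001]
contact_force: [-0.6, 0.6, -0.8]
gripper_width: 0.002
```

Run:
```python
from h import *
s=snap('wrist','w9'); a=snap('top','t9'); b=snap('side','s9'); st=sense(); print(st['clock'],st['tool_pos'],np.round(st['contact_force'],1))
u,v=proj(s,(540,235,160),True); x,y=int(u)-100,int(v)-75; x=max(x,0);y=max(y,0)
f=lambda im,X,Y,W,H: cv2.resize(im,(W,H),interpolation=cv2.INTER_CUBIC)
r=lambda n: cv2.imread(f'pics/{n}.png')
A=f(r('w9')[y:y+150,x:x+200],0,0,400,300); T=f(r('t9')[60:360,80:480],0,0,400,300); S=f(r('s9'),0,0,400,300); S2=f(r('s9')[270:420,180:380],0,0,400,300)
cv2.imwrite('pics/m9.png',np.vstack([np.hstack([A,T]),np.hstack([S,S2])]))
```

```text
27.6 [552.04932239 157.39049188 245.09864205] [ 0.1  0.1 -0.5]
```

View pics/m9.png

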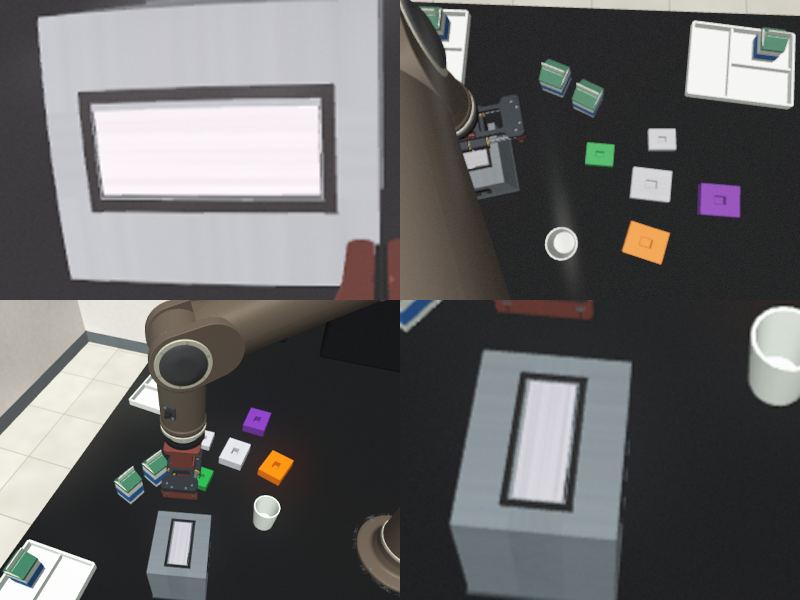

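The flap is flush and shut, matching the initial profile. The stand is empty, and the cartons and cup have not moved. Handing in.

```bash
python3 -c "
from plant import finish_job; print(finish_job())"
```

```text
the job is handed in; nothing more can be done
None
```

The logger is in the reader dock, pressed down to the cradle's stop, and the flap has swung shut over it. I handed the job in at about 27.6 s of the 72 s allowed.

**How it went:**
- I lifted the logger from the larger bare-metal stand and pushed the flap open with it. The hinge is on the world +x side.
- I lowered it into the channel with a small correction on the way. It met the cradle about 117 mm below the dock's top.
- I pressed about 13 mm with the logger still gripped. I then let go inside the mouth, shut the fingers and pressed the rest on the logger's top. This kept the gripper's body off the dock.

**Last checks:**
- **Cradle:** it took about 4–5 N over roughly 30 mm, then stiffened to 12 N. After easing off, a second press stopped at the same height (86.7 mm reported).
- **Flap and bystanders:** the final pictures show the flap flush and shut, the stand empty, and the cartons and cup apparently unmoved. The robot was clear of everything.

**What disagreed:**
- My first grasp closed on air above the logger, because the real fingertips end about 26 mm short of the reported TCP. I found the offset by touching the logger's top, which peaked at 18 N, and used it from then on.
- Cradle depth and flap angle have no direct readout. I judged them from contact force, height and the pictures.

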